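# Scrap egg cup through the reclaim chute's sprung flap

### The arm

A 6-joint arm with a two-finger parallel gripper is mounted at the origin on the work surface. World frame = base frame: x ahead of the robot, y to its left, z up, the work surface at z = 0. Lengths are in m, angles in rad, forces in N, time in s.
With the tool pointing down it reaches from about 0.275 to 0.875 m from the base axis. Payload 12.5 kg.
Tool frame: the origin (TCP) lies between the finger pads; the fingertips stand 17 mm ahead of it and the grasp point (between the pads) lies 2 mm behind it; x points along the fingers, y is the direction in which the jaws open and shut, and the axes are right-handed (so a half turn about x gives the same grasp; the last joint's range is limited). The gripper opens to 85 mm and grips with 20 to 120 N. Pads are 22 mm wide; open, the fingers measure 114 mm over their backs; the gripper's body (76 mm by 85 mm) begins 54 mm behind the grasp point. The pads swing forward as they close: fully open they stand 13 mm farther back than shut.
Start: joints at [1.159, 0.351, 1.652, -0, 1.139, -0.085], TCP at [0.177, 0.521, 0.248] pointing down, gripper open.
Joint ranges: [-2.75, 2.75], [-0.79, 2.1], [0.01, 2.65], [-1.57, 4.71], [0.07, 3.14], [-2.87, 2.87]. Speed limits (rad/s): [2.22, 2.22, 2.79, 3.14, 3.14, 3.14].

### API

Orientations are given as [roll, pitch, yaw] about the fixed x, y, z axes, in that order (R = Rz(yaw) Ry(pitch) Rx(roll)).
In Python, from bench import bot, snapshot, get_calibration gives the robot as it stands.
- The arm moves only by the tool send_rows, never from a script. Its argument "targets" is a list of rows, each a list of 3 entries, a list of its own where there are three numbers: the shift along the tool's x, y, z in units of 0.025 m (1.0 is 0.025 m), then the turn, a rotation vector about the tool's x, y, z in units of 0.12 rad (1.0 is 0.12 rad), then the closure, from -1 (fully open) to 1 (shut), so that 0 is half open. In form: [[[dx, dy, dz], [wx, wy, wz], jaw], ...]. A call has 1 to 20 rows; each row shifts and turns the commanded pose from where the row before left it, along the tool's axes as they then stand; what a row does not reach is not made up. A row lasts 1/10 s, in which the tool goes at most 50 mm and 8.59 degrees, less where a joint would pass 70% of its speed; a pose out of reach is approached as far as the arm can. A call with a number of a shift or a turn outside -1 to 1 is refused whole. A call with a gripper value outside its range is refused whole. The fingers move at their own pace and stop on an object; "force" is the grip in N (left out, the last holds). Time passes only in rows, so rows that do not move let the fingers close. It gives the time, the measured TCP pose, the force and the opening at its end, in the units of the state.
- bot.get_state(): the state, without advancing time (a new reading comes with each control period).
- snapshot(name): name is "side" or "top"; returns the picture (384x512x3 uint8, red, green, blue); there is no depth.
- get_calibration(name): a dict with "intrinsics" (3x3 intrinsics, pixels), "R" (3x3) and "t" (3): a world point X has camera coordinates R X + t. Camera axes: x right, y down, z forward; pixel columns grow to the right and rows downward; lengths in m; the calibration is good to about 2 mm. A picture is of the moment at which its call begins. get_calibration takes no time and is no camera call.
- bot.job_done(): hands the job in, once; it reports no verdict.
The state is a dict: "clock": time; "joint_pos": joint angles; "joint_vel": joint speeds; "effort": joint torques, N m; "eef_pos": TCP position; "ee_rot": TCP orientation; "contact_force": force on the tool from outside, world axes, zero at the start; "moment": the same for the moment, N m; "gripper_width": opening from 0.0 (shut) to 1.0 (fully open).
Only numpy, scipy, OpenCV 4.12 (cv2) and the standard library are available. Lean on these libraries where they do the work, as an engineer would, in place of code of your own. Each camera call takes 0.05 s, during which the arm holds its last target. There are 200 camera calls.

### The job

Push the cracked egg cup along the ledge and through the orange self-closing flap so that it drops into the reclaim bin: hold the flap open with one finger while the other finger pushes the cup through, so that the flap does not rub against the cup while the cup still stands on the ledge. Do not pinch, lift or tip over the cup on the ledge; let the flap swing shut afterwards, and leave the bead jar, the kiln button and everything else undisturbed.

Things in the scene. Friction and masses are not known exactly. Their poses are not given: they have to be found in the camera images.
- chute: Reclaim chute, fixed: a blue open-topped bin with a grey loading ledge before it. Origin on the table under the doorway's middle; +x runs from the ledge through the doorway into the bin, z up. Flat ledge top 70 mm above the table: x -210 to 0, y -65 to +100 mm. Bin inside: x 0 to 146, y -55 to +55, floor at 5 mm; its side and back walls are 6 mm thick and rise 40 mm above the ledge.
- doorway (a point): Middle of the doorway at ledge level, on the ledge's end edge (70 mm above the chute's origin), axes as the chute's. Here the ledge ends in a sheer drop into the bin. The doorway is 91 mm wide and open at the top.
- flap (a joint): Orange self-closing flap, rad: 0 shut, 1.45 swung fully into the bin (inwards only). Upright plate 4 mm thick on a vertical hinge at chute x +6, y +48 mm; shut it spans y +46 to -40 mm, 4 to 42 mm above the ledge; tip 88 mm from the hinge. A light spring (0.012 N m shut, 0.055 N m open) shuts it in about a second when let go.
- cup: The cracked, unfired porcelain egg cup, off-white, matte, standing upright on the ledge in front of the flap (its centre 100 to 150 mm before the doorway edge). Round, 46 mm across at its widest (12 to 22 mm above its foot), 40 at the foot, 44 high, hollow, about 70 g. Origin at the centre of its underside, z up.
- bead_jar: Bystander: small green glass jar of beads with steel cap, 37 mm across, 46 high, standing on the ledge to the +y side of the cup. Origin under its centre.
- calipers: Bystander: steel calipers lying flat on the table, 170 x 60 mm, 11 high. Origin at the beam's centre, on the table.
- spoon: Bystander: brown bisque spoon lying on the table, to the robot's right.
- glaze_jar: Bystander: closed jar of glaze, 70 mm across, 90 high, on the table, to the robot's left. Origin under its centre.
- brush: Bystander: glaze brush lying on the table, to the robot's left.
- tile_stack: Bystander: stack of brown test tiles, 60 x 60 x 30 mm, on the table, near the robot on its right. Origin under its centre.
- green_button (a joint): Travel of the green push button (24 mm across) on the front of the grey kiln controller box (120 x 160 x 100 mm, fixed, far side of the table), m: 0 out, 0.006 pressed. Leave it alone.

How it is judged:
By the outcome, as a careful person would: the job done as asked, in the order asked, and still so for the second after the job is handed in, with the robot touching nothing.
It also fails if it takes over 38 s, if anything falls off the work surface, if the arm or the gripper's body presses on something with over 40 N, if the wrist force passes 120 N, or if a joint passes its speed limit or range.

## Working session

There is one attempt and no reset: what is moved stays moved. The work goes in short steps, Python scripts to look and compute and a tool call to move; the robot and the scene stay as the last step left them, time stands still between calls to the robot, and variables do not carry over. Pictures are saved under pics/ and viewed, about 8 in all and at most 12, crops included, and the job is handed in when it is done.

Besides the shell and the picture viewer there is one more tool, called as name([rows], argument=value, ...), one row to a line, values as JSON. send_rows: Moves the arm, as the interface text tells. Shifts and turns lie within -1 to 1; 1 stands for 0.025 m of shift or 0.12 rad of turn. Its arguments: {"type":"object","properties":{"targets":{"type":"array","items":{"type":"array"}},"force":{"type":"number"}},"required":["targets"]}

```bash
mkdir -p pics; ls; python3 - <<'E'
from bench import bot,snapshot,get_calibration
import cv2,numpy as np
for n in("top","side"):
    im=snapshot(n); cv2.imwrite(f"pics/{n}0.png",cv2.resize(im[:,:,::-1],(800,600),interpolation=cv2.INTER_CUBIC)); np.save(f"pics/{n}0.npy",im)
    c=get_calibration(n); print(n,c)
print(bot.get_state())
E
```

```text
pics
top {'intrinsics': array([[466.58240512,   0.        , 247.05330123],
       [  0.        , 466.58240512, 183.55262496],
       [  0.        ,   0.        ,   1.        ]]), 'R': array([[-0.09902093, -0.99508264,  0.00232441],
       [-0.97376152,  0.09641775, -0.20613618],
       [ 0.20489842, -0.02267521, -0.97852055]]), 't': array([0.06907143, 0.59311629, 1.13727676])}
side {'intrinsics': array([[466.25432448,   0.        , 252.6068407 ],
       [  0.        , 466.25432448, 191.41755023],
       [  0.        ,   0.        ,   1.        ]]), 'R': array([[ 0.98677204, -0.16070258,  0.02134516],
       [-0.06252776, -0.49876651, -0.86447802],
       [ 0.1495701 ,  0.85170808, -0.50221722]]), 't': array([-0.56383037,  0.10674862,  1.23463121])}
{'clock': 0.1, 'joint_pos': array([ 1.15938920e+00,  3.51217281e-01,  1.65236803e+00,  4.13403102e-05,
        1.13906780e+00, -8.45930687e-02]), 'joint_vel': array([-8.39616198e-04, -1.02692115e-03, -1.14650338e-03,  9.44871895e-05,
        9.27750971e-04,  3.11946901e-04]), 'effort': array([ 1.45615202e-03, -5.06836295e+01, -2.91874677e+01, -2.79213214e-05,
        2.64584509e-03,  1.43840737e-05]), 'eef_pos': array([0.17641767, 0.52064719, 0.24779009]), 'ee_rot': array([-1.69076364,  1.5697352 , -2.01759502]), 'contact_force': array([-0.49839584, -0.43818964, -0.62781067]), 'moment': array([-0.01127722, -0.04422105, -0.0194009 ]), 'gripper_width': 1.0009585885982846}
```

View pics/top0.png

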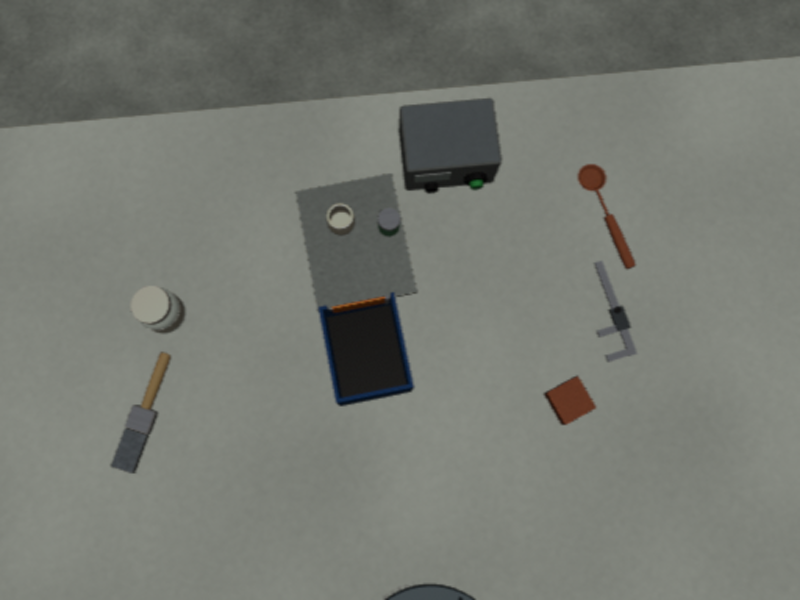

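View pics/side0.png

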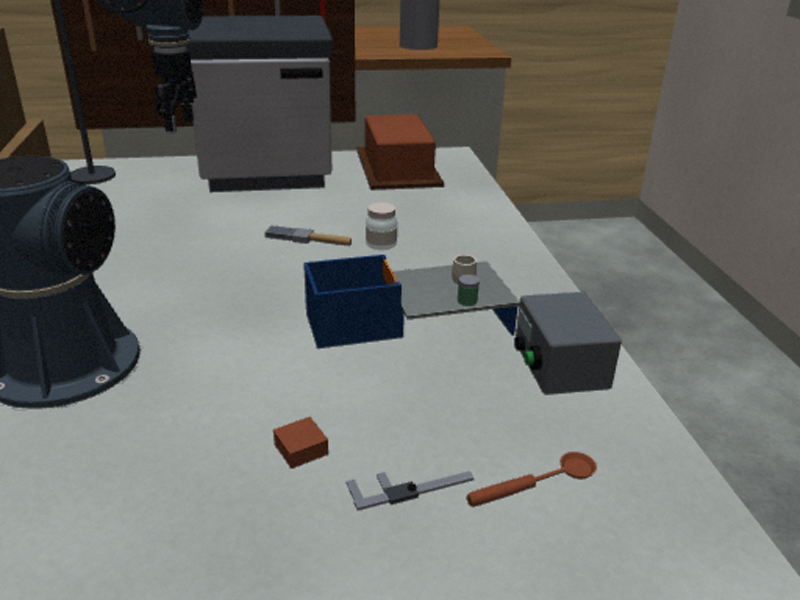

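The top view shows the ledge (corners about (297,190), (391,175), (415,292)), the bin nearer the robot, the cup rim at (340,216) and the jar cap at (388,217), all in 800x600 pixels. The side view agrees.

```bash
cat > h.py <<'E'
import numpy as np
from bench import get_calibration
from scipy.spatial.transform import Rotation as Ro
def ray(n,uv,z):
    c=get_calibration(n);K,R,t=c["intrinsics"],c["R"],c["t"]
    C=-R.T@t; d=R.T@np.linalg.solve(K,[*uv,1.]); return C+d*(z-C[2])/d[2]
def proj(n,X):
    c=get_calibration(n);p=c["intrinsics"]@(c["R"]@np.asarray(X)+c["t"]);return p[:2]/p[2]
E
python3 - <<'E'
from h import *; import cv2
from bench import bot
s=.64
names={(-210,-65):(297,190),(-210,100):(391,175),(0,100):(415,292)}
A=[];B=[]
P=np.array(list(names))/1000.; W=np.array([ray("top",np.array(v)*s,.07)[:2] for v in names.values()])
pc,wc=P.mean(0),W.mean(0); H=(P-pc).T@(W-wc);U,S,V=np.linalg.svd(H);Rm=V.T@np.diag([1,np.linalg.det(V.T@U.T)])@U.T
o=wc-Rm@pc; print("chute",o,np.arctan2(Rm[1,0],Rm[0,0]),"res",(P@Rm.T+o-W).round(4).tolist())
im=np.load("pics/top0.npy"); hsv=cv2.cvtColor(im,cv2.COLOR_RGB2HSV)
for nm,uv,z in(("cup",(340,216),.114),("jar",(388,217),.116)):
    w=ray("top",np.array(uv)*s,z); print(nm,w,"chute mm",Rm.T@(w[:2]-o)*1000)
# orange
m=cv2.inRange(hsv,(5,120,80),(20,255,255)); n,l,st,ce=cv2.connectedComponentsWithStats(m)
for i in range(1,n):
    if st[i,4]>15: 
        w=ray("top",ce[i],.11); print("orange",st[i],Rm.T@(w[:2]-o)*1000)
c=im[110:165,185:275];cv2.imwrite("pics/crop1.png",cv2.resize(c[:,:,::-1],None,fx=8,fy=8,interpolation=cv2.INTER_CUBIC))
c=np.load("pics/side0.npy")[35:100,80:150];cv2.imwrite("pics/crop2.png",cv2.resize(c[:,:,::-1],None,fx=8,fy=8,interpolation=cv2.INTER_CUBIC))
print(Ro.from_euler("xyz",bot.get_state()["ee_rot"]).as_matrix().round(3))
E
```

```text
chute [0.57139073 0.06341632] -3.0604850044670164 res [[0.0001, 0.0025], [0.0025, -0.0021], [-0.0025, -0.0004]]
cup [0.70884317 0.07331966 0.114     ] chute mm [-137.80293012    1.26543959]
jar [ 0.69898952 -0.00305695  0.116     ] chute mm [-121.79373416   76.59263376]
orange [371 106  16  22 202] [-130.87264576  414.38670591]
orange [388 136  18  35 176] [-18.02921351 434.4450717 ]
orange [213 190  33   8  55] [4.80122785 4.84502834]
orange [ 94 228  14  33  57] [  76.06436118 -320.87877113]
orange [351 242  30  29 502] [212.49767785 299.31692623]
[[-0.     0.321  0.947]
 [-0.001  0.947 -0.321]
 [-1.    -0.001 -0.   ]]
```

View pics/crop1.png

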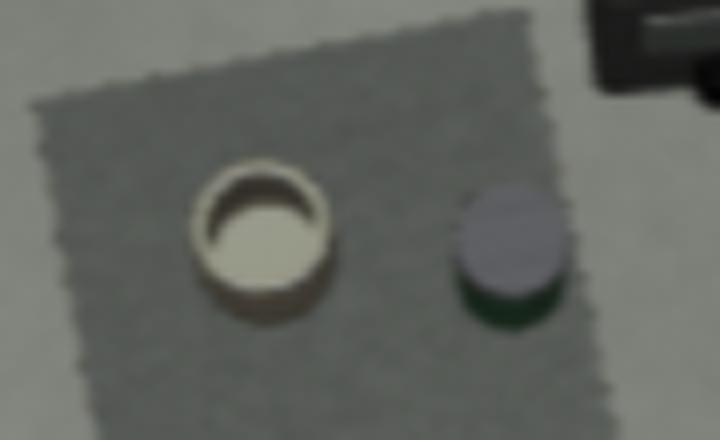

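The crop confirms the cup rim centre at crop (261,227) and the jar cap at (512,240). The cup is at about chute (-138, +1) mm and the jar is well clear at y +77. My plan is to straddle the cup with the jaws along the chute's x axis, so the front finger opens the flap while the rear one pushes.

send_rows([
  [[0, -0.36, 0.93], [0, 0, 0], -1],
  [[0, -0.36, 0.93], [0, 0, 0], -1],
  [[0, -0.36, 0.93], [0, 0, 0], -1],
  [[0, -0.36, 0.93], [0, 0, 0], -1],
  [[0, -0.36, 0.93], [0, 0, 0], -1],
  [[0, -0.36, 0.93], [0, 0, 0], -1],
  [[0, -0.36, 0.93], [0, 0, 0], -1],
  [[0, -0.36, 0.93], [0, 0, 0], -1],
  [[0, -0.36, 0.93], [0, 0, 0], -1],
  [[0, -0.36, 0.93], [0, 0, 0], -1],
  [[0, -0.36, 0.93], [0, 0, 0], -1],
  [[0, -0.36, 0.93], [0, 0, 0], -1],
  [[0, -0.36, 0.93], [0, 0, 0], -1],
  [[0, -0.36, 0.93], [0, 0, 0], -1],
])

```text
clock: 1.5
eef_pos: [0.4449, 0.2962, 0.248]
ee_rot: [-2.274, 1.57, -2.601]
contact_force: [0.3, 1.3, 0.5]
gripper_width: 0.999
```

send_rows([
  [[0, -0.36, 0.93], [0, 0, 0], -1],
  [[0, -0.36, 0.93], [0, 0, 0], -1],
  [[0, -0.36, 0.93], [0, 0, 0], -1],
  [[0, -0.36, 0.93], [0, 0, 0], -1],
  [[0, -0.36, 0.93], [0, 0, 0], -1],
  [[0, -0.36, 0.93], [0, 0, 0], -1],
  [[0, -0.36, 0.93], [0, 0, 0], -1],
  [[0, -0.36, 0.93], [0, 0, 0], -1],
  [[0, -0.36, 0.93], [0, 0, 0], -1],
  [[0, -0.36, 0.93], [0, 0, 0], -1],
  [[0, -0.36, 0.93], [0, 0, 0], -1],
  [[0, -0.36, 0.93], [0, 0, 0], -1],
  [[0, -0.36, 0.93], [0, 0, 0], -1],
  [[0, -0.36, 0.93], [0, 0, 0], -1],
])

```text
clock: 2.9
eef_pos: [0.7127, 0.0725, 0.2477]
ee_rot: [-2.795, 1.57, -3.121]
contact_force: [0.5, 0.1, 0.5]
gripper_width: 1.004
```

send_rows([
  [[0, 0, 0], [0.97, 0, 0], -1],
  [[0, 0, 0], [0.97, 0, 0], -1],
  [[0, 0, 0], [0.97, 0, 0], -1],
  [[0, 0, 0], [0.97, 0, 0], -1],
  [[0, 0, 0], [0.97, 0, 0], -1],
  [[0, 0, 0], [0.97, 0, 0], -1],
  [[0, 0, 0], [0.97, 0, 0], -1],
  [[0, 0, 0], [0.97, 0, 0], -1],
  [[0, 0, 0], [0.97, 0, 0], -1],
  [[0, 0, 0], [0.97, 0, 0], -1],
  [[0, 0, 0], [0, 0, 0], -1],
])

```text
clock: 4.0
eef_pos: [0.712, 0.0732, 0.2478]
ee_rot: [-1.623, 1.57, -3.116]
contact_force: [0.1, 0.2, 0.0]
gripper_width: 0.998
```

```bash
cat >> h.py <<'E'
from bench import bot
_n={(-210,-65):(189.1,123.1),(-210,100):(251,111.25),(0,100):(265.6,186.9)}
P=np.array(list(_n))/1000.; W=np.array([ray("top",v,.07)[:2] for v in _n.values()])
pc,wc=P.mean(0),W.mean(0);U,S,V=np.linalg.svd((P-pc).T@(W-wc));Rm=V.T@np.diag([1,np.linalg.det(V.T@U.T)])@U.T
o=wc-Rm@pc; yaw=np.arctan2(Rm[1,0],Rm[0,0])
def ch(w): return Rm.T@(np.asarray(w)[:2]-o)*1000
def tcp():
    s=bot.get_state();R=Ro.from_euler("xyz",s["ee_rot"]).as_matrix()
    print("t",s["clock"],"tcp",s["eef_pos"],"chute",ch(s["eef_pos"]).round(1),"F",s["contact_force"].round(1),"w",s["gripper_width"]);return s,R
E
python3 - <<'E'
from h import *; import cv2
from bench import snapshot
print(o,yaw,ch(ray("top",(217.6,138.4),.114)),ch(ray("top",(249,140),.116)))
s,R=tcp();print(R.round(3),Rm.round(4))
im=snapshot("side");c=im[60:210,190:340];cv2.imwrite("pics/s1.png",cv2.resize(c[:,:,::-1],(600,600),interpolation=cv2.INTER_CUBIC))
E
```

```text
[0.57033005 0.06197147] -3.048865352075716 [-138.55717982    1.45167116] [-118.89597936   77.77263298]
t 4.0 tcp [0.71202277 0.0732199  0.24777106] chute [-142.1    1.9] F [0.1 0.2 0. ] w 0.9975800163604398
[[-0.001  0.997  0.078]
 [-0.     0.078 -0.997]
 [-1.    -0.001 -0.   ]] [[-0.9957  0.0926]
 [-0.0926 -0.9957]]
```

View pics/s1.png

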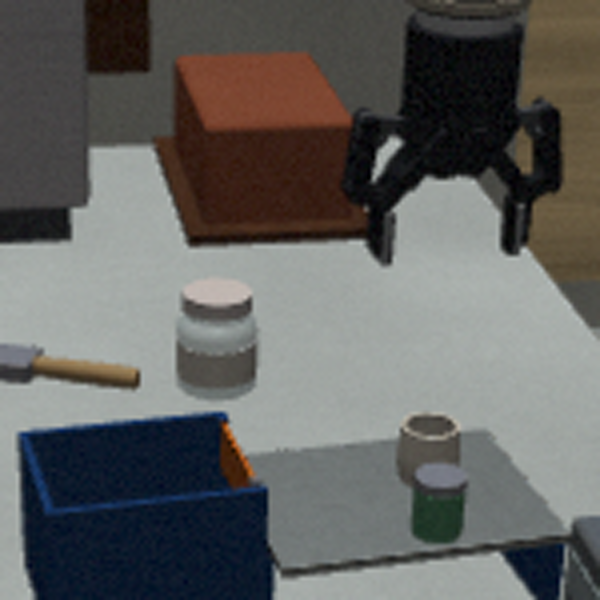

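The side crop shows the open fingers above the cup, with pad tips at crop (385,262) and (513,253). The cup, jar and flap are unchanged. Next I'll work out how far the tips reach below the TCP.

```bash
python3 - <<'E'
from h import *
s,R=tcp();p=s["eef_pos"]
for k in(.0,.004,.01,.017): print(k,[((proj("side",p+sg*.047*R[:,1]+k*R[:,0]-.0*R[:,2])-[190,60])*4).round(0).tolist() for sg in(-1,1)])
d=np.r_[Rm@(np.array([-139,1.5])/1000)+o,0]-p; d[2]=0; print("to cup, tool mm",(R.T@d*1000).round(1))
E
```

```text
t 4.05 tcp [0.71203935 0.07324348 0.2478494 ] chute [-142.1    1.9] F [ 0.  -0.9  0.3] w 1.0033175678028308
0.0 [[378.0, 256.0], [508.0, 246.0]]
0.004 [[378.0, 261.0], [507.0, 251.0]]
0.01 [[377.0, 269.0], [506.0, 259.0]]
0.017 [[376.0, 279.0], [506.0, 269.0]]
to cup, tool mm [ 0.  -3.1 -0.4]
```

send_rows([
  [[0.8, -0.12, 0], [0, 0, 0], -1],
  [[0.8, 0, 0], [0, 0, 0], -1],
  [[0.8, 0, 0], [0, 0, 0], -1],
  [[0.8, 0, 0], [0, 0, 0], -1],
  [[0.8, 0, 0], [0, 0, 0], -1],
  [[0.6, 0, 0], [0, 0, 0], -1],
  [[0.4, 0, 0], [0, 0, 0], -1],
  [[0.4, 0, 0], [0, 0, 0], -1],
  [[0.4, 0, 0], [0, 0, 0], -1],
  [[0.2, 0, 0], [0, 0, 0], -1],
  [[0, 0, 0], [0, 0, 0], -1],
])

```text
clock: 5.15
eef_pos: [0.709, 0.073, 0.0977]
ee_rot: [-1.542, 1.57, -3.033]
contact_force: [1.1, -0.3, 1.1]
gripper_width: 1.002
```

```bash
python3 - <<'E'
from h import *; import cv2
from bench import snapshot
tcp()
im=snapshot("side");c=im[100:220,190:340];cv2.imwrite("pics/s2.png",cv2.resize(c[:,:,::-1],(750,600),interpolation=cv2.INTER_CUBIC))
E
```

```text
t 5.15 tcp [0.70896686 0.07296158 0.09765196] chute [-139.1    1.9] F [ 1.1 -0.3  1.1] w 1.0016189001800295
```

View pics/s2.png

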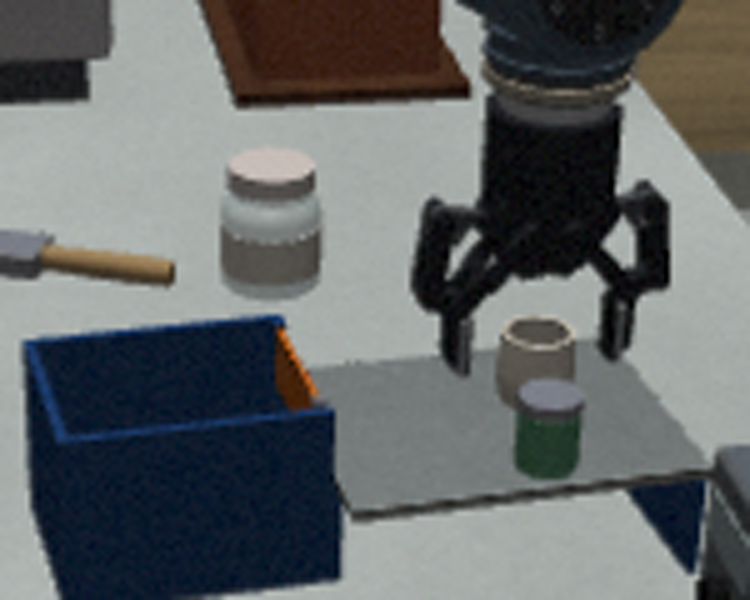

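The side crop shows the fingers straddling the cup with clear gaps: front tip at crop (455,370), cup at (537,360), rear tip at (612,355). I'll lower the rest of the way and make contact gently.

send_rows([
  [[0.3, 0, 0], [0, 0, 0], -1],
  [[0.3, 0, 0], [0, 0, 0], -1],
  [[0.1, 0, 0], [0, 0, 0], -1],
  [[0, -0.2, 0], [0, 0, 0], -1],
  [[0, -0.2, 0], [0, 0, 0], -1],
  [[0, -0.2, 0], [0, 0, 0], -1],
  [[0, -0.1, 0], [0, 0, 0], -1],
  [[0, -0.05, 0], [0, 0, 0], -1],
  [[0, -0.05, 0], [0, 0, 0], -1],
  [[0, -0.05, 0], [0, 0, 0], -1],
  [[0, -0.1, 0], [0, 0, 0], -1],
  [[0, -0.1, 0], [0, 0, 0], -1],
  [[0, -0.15, 0], [0, 0, 0], -1],
  [[0, -0.2, 0], [0, 0, 0], -1],
  [[0, -0.2, 0], [0, 0, 0], -1],
  [[0, -0.2, 0], [0, 0, 0], -1],
  [[0, -0.2, 0], [0, 0, 0], -1],
  [[0, -0.1, 0], [0, 0, 0], -1],
  [[0, -0.05, 0], [0, 0, 0], -1],
])

```text
clock: 7.1
eef_pos: [0.6553, 0.0687, 0.0808]
ee_rot: [-1.679, 1.571, 3.113]
contact_force: [1.2, 0.2, 0.6]
gripper_width: 1.001
```

```bash
python3 - <<'E'
from h import *; import cv2
from bench import snapshot
tcp()
a=snapshot("side")[100:220,190:340];b=snapshot("top")[100:265,170:290]
cv2.imwrite("pics/s3.png",np.hstack([cv2.resize(a[:,:,::-1],(500,400),interpolation=cv2.INTER_CUBIC),cv2.resize(b[:,:,::-1],(291,400),interpolation=cv2.INTER_CUBIC)]))
E
```

```text
t 7.1 tcp [0.65528595 0.06870848 0.0808087 ] chute [-85.2   1.2] F [1.2 0.2 0.6] w 1.0007751434090637
```

View pics/s3.png

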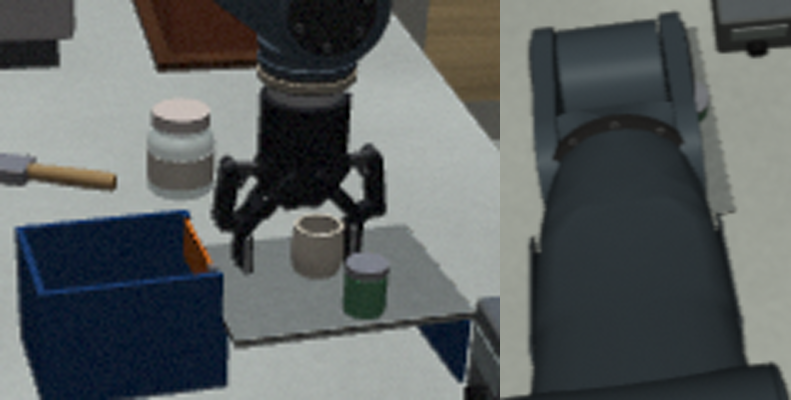

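The cup stands upright with the rear finger behind it (rim at left-panel (318,226)), and the flap is still shut. I'll push on until the flap begins to open.

send_rows([
  [[0, -0.1, 0], [0, 0, 0], -1],
  [[0, -0.15, 0], [0, 0, 0], -1],
  [[0, -0.2, 0], [0, 0, 0], -1],
  [[0, -0.2, 0], [0, 0, 0], -1],
  [[0, -0.2, 0], [0, 0, 0], -1],
  [[0, -0.2, 0], [0, 0, 0], -1],
  [[0, -0.2, 0], [0, 0, 0], -1],
  [[0, -0.2, 0], [0, 0, 0], -1],
  [[0, -0.2, 0], [0, 0, 0], -1],
  [[0, -0.2, 0], [0, 0, 0], -1],
  [[0, -0.2, 0], [0, 0, 0], -1],
  [[0, -0.1, 0], [0, 0, 0], -1],
  [[0, -0.05, 0], [0, 0, 0], -1],
])

```text
clock: 8.5
eef_pos: [0.6006, 0.0643, 0.0808]
ee_rot: [1.875, 1.571, 0.384]
contact_force: [0.8, -0.8, 0.2]
gripper_width: 1.005
```

```bash
python3 - <<'E'
from h import *; import cv2
from bench import snapshot
print("cup earlier",ch(ray("side",(285.4,167.8),.114)), "cup at start (side)",ch(ray("side",np.array([464,262])*.64,.114)))
tcp()
a=snapshot("side")[100:220,190:340]
cv2.imwrite("pics/s4.png",cv2.resize(a[:,:,::-1],(750,600),interpolation=cv2.INTER_CUBIC))
E
```

```text
cup earlier [-104.84947078    4.23485118] cup at start (side) [-137.65094327   10.55306905]
t 8.5 tcp [0.60059491 0.06430814 0.08084051] chute [-30.4   0.5] F [ 0.8 -0.8  0.2] w 1.005091190856243
```

View pics/s4.png

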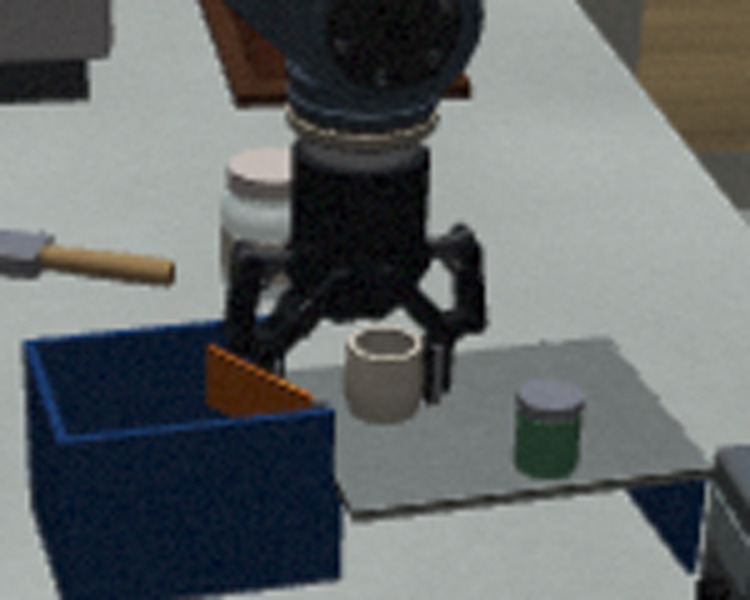

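```bash
python3 - <<'E'
from h import *
print("cup rim",ch(ray("side",(267,168.8),.114)))
s,R=tcp()
for x,y,z,n in((-50,0,.114,"rim y0"),(-50,8,.114,"rim y8"),(-50,8,.07,"foot ctr y8"),(-50,0,.07,"foot ctr y0")):
    p=np.r_[Rm@(np.array([x,y])/1000)+o,z]; print(n,((proj("side",p)-[190,100])*5).round(0))
for dz in(-.011,.011):
    p=s["eef_pos"]+.0425*R[:,1]+.004*R[:,0]+dz*R[:,2];print("B tip edge",((proj("side",p)-[190,100])*5).round(0),ch(p))
E
```

```text
cup rim [-51.46767399  -0.9475338 ]
t 8.55 tcp [0.60055001 0.064319   0.08083863] chute [-30.3   0.5] F [ 1.3  0.6 -1. ] w 1.0021168581991382
rim y0 [383. 345.]
rim y8 [387. 351.]
foot ctr y8 [384. 419.]
foot ctr y0 [380. 413.]
B tip edge [414. 390.] [-72.94376556  -9.997591  ]
B tip edge [424. 408.] [-72.66386521  12.00062838]
```

The cup is centred at y≈0 and the flap is part open, held by the front finger. Now the final push over the edge.

send_rows([
  [[0, -0.1, 0], [0, 0, 0], -1],
  [[0, -0.15, 0], [0, 0, 0], -1],
  [[0, -0.2, 0], [0, 0, 0], -1],
  [[0, -0.2, 0], [0, 0, 0], -1],
  [[0, -0.25, 0], [0, 0, 0], -1],
  [[0, -0.25, 0], [0, 0, 0], -1],
  [[0, -0.25, 0], [0, 0, 0], -1],
  [[0, -0.25, 0], [0, 0, 0], -1],
  [[0, -0.25, 0], [0, 0, 0], -1],
  [[0, -0.25, 0], [0, 0, 0], -1],
  [[0, -0.2, 0], [0, 0, 0], -1],
  [[0, 0, 0], [0, 0, 0], -1],
  [[0, 0, 0], [0, 0, 0], -1],
  [[0, 0, 0], [0, 0, 0], -1],
])

```text
clock: 9.95
eef_pos: [0.5422, 0.0596, 0.0807]
ee_rot: [-1.705, 1.571, 3.088]
contact_force: [0.2, 1.1, 0.1]
gripper_width: 1.002
```

```bash
python3 - <<'E'
from h import *; import cv2
from bench import snapshot
tcp()
a=snapshot("side")[100:220,190:340]
cv2.imwrite("pics/s5.png",cv2.resize(a[:,:,::-1],(750,600),interpolation=cv2.INTER_CUBIC))
E
```

```text
t 9.95 tcp [0.5422465  0.05964107 0.08072044] chute [28.2 -0.3] F [0.2 1.1 0.1] w 1.0017440976575522
```

View pics/s5.png

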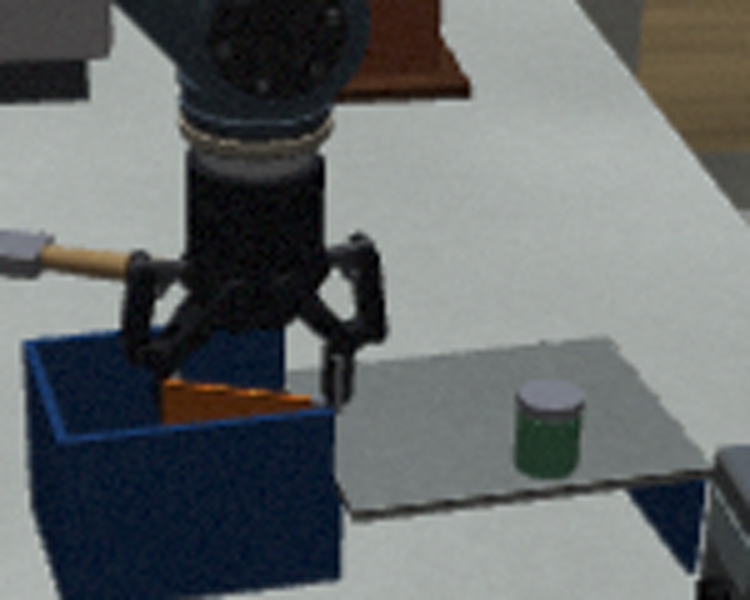

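The cup is off the ledge, and the flap is held open by the front finger at crop (165,385). I'll lift straight up, then move aside to look.

send_rows([
  [[-0.2, 0, 0], [0, 0, 0], -1],
  [[-0.5, 0, 0], [0, 0, 0], -1],
  [[-0.8, 0, 0], [0, 0, 0], -1],
  [[-0.8, 0, 0], [0, 0, 0], -1],
  [[-0.8, 0, 0], [0, 0, 0], -1],
  [[-0.8, 0, 0], [0, 0, 0], -1],
  [[-0.8, 0, 0], [0, 0, 0], -1],
  [[-0.8, 0, 0], [0, 0, 0], -1],
  [[-0.5, 0, -0.4], [0, 0, 0], -1],
  [[0, 0, -0.8], [0, 0, 0], -1],
  [[0, 0, -0.8], [0, 0, 0], -1],
  [[0, 0, -0.8], [0, 0, 0], -1],
  [[0, 0, -0.8], [0, 0, 0], -1],
  [[0, 0, -0.8], [0, 0, 0], -1],
  [[0, 0, -0.8], [0, 0, 0], -1],
  [[0, 0, -0.8], [0, 0, 0], -1],
  [[0, 0, -0.8], [0, 0, 0], -1],
  [[0, 0, -0.8], [0, 0, 0], -1],
  [[0, 0, -0.8], [0, 0, 0], -1],
  [[0, 0, -0.4], [0, 0, 0], -1],
])

```text
clock: 12.0
eef_pos: [0.5241, 0.2807, 0.2311]
ee_rot: [-3.02, 1.571, 1.774]
contact_force: [1.4, -0.3, -0.1]
gripper_width: 1.001
```

send_rows([
  [[0, 0, -0.4], [0, 0, 0], -1],
  [[0, 0, -0.4], [0, 0, 0], -1],
  [[0, 0, 0], [0, 0, 0], -1],
  [[0, 0, 0], [0, 0, 0], -1],
  [[0, 0, 0], [0, 0, 0], -1],
])

```text
clock: 12.5
eef_pos: [0.5231, 0.2984, 0.2308]
ee_rot: [-0.786, 1.571, -2.277]
contact_force: [0.3, -0.1, 0.2]
gripper_width: 1.003
```

```bash
python3 - <<'E'
from h import *; import cv2
from bench import snapshot
tcp()
a=snapshot("side")[100:220,190:340];t=snapshot("top");b=t[100:265,170:290]
w=ray("top",(249,140),.116)
hsv=cv2.cvtColor(t,cv2.COLOR_RGB2HSV);m=cv2.inRange(hsv,(5,120,80),(20,255,255))[180:210,200:260]
print("orange",m.sum()/255,np.argwhere(m).mean(0)[::-1]+[200,180] if m.any() else 0,"start centre ~",(229.5,193.5))
cv2.imwrite("pics/s6.png",np.hstack([cv2.resize(a[:,:,::-1],(500,400),interpolation=cv2.INTER_CUBIC),cv2.resize(b[:,:,::-1],(291,400),interpolation=cv2.INTER_CUBIC)]))
E
```

```text
t 12.5 tcp [0.5231306  0.2983675  0.23076985] chute [  25.1 -239.8] F [ 0.3 -0.1  0.2] w 1.0027073974263938
orange 68.0 [229.16176471 193.5       ] start centre ~ (229.5, 193.5)
```

View pics/s6.png

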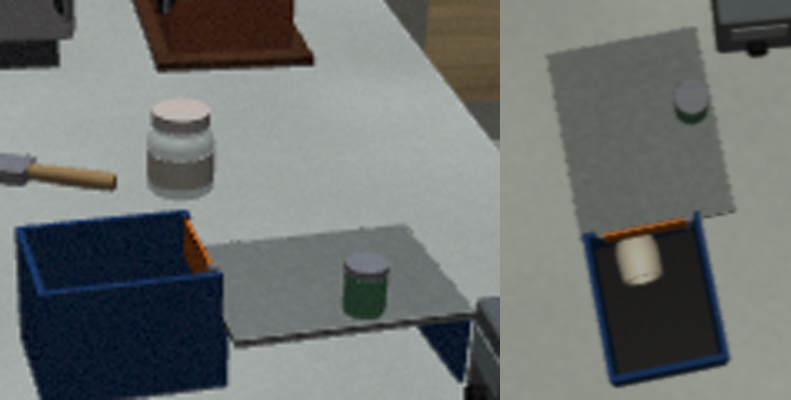

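The top panel shows the cup lying in the bin at (640,260), the flap shut at (643,229) and the jar in its place at (691,97).

```bash
python3 -c "
from bench import bot
print(bot.job_done())"
```

```text
the job is handed in; nothing more can be done
None
```

The cracked egg cup is in the reclaim bin, the flap has swung shut, and I handed the job in at about 12.6 s of the 38 s allowed.

I lowered the open gripper over the cup with the jaws lined up along the chute. The front finger opened the flap and held it while the rear finger pushed the cup, upright and never pinched, over the ledge edge. Then I lifted straight up and moved aside.

**Last checks:**
- **Cup:** the last top view shows it lying on its side in the bin.
- **Flap:** its orange patch is back within half a pixel of where it started, so it is shut.
- **Bead jar:** by eye it stands where it was in both last views. I did not measure it again.
- **Kiln button and the rest:** the arm stayed clear of them, but I took no separate check of the button.
- **Forces:** readings at the end of each move stayed near 1 N, about the sensor's noise.
- **Flap against cup:** I did not photograph the moment the cup went over the edge. By geometry the flap should have cleared it by about 20 mm.

One early side-view estimate put the cup's sideways position about 9 mm off the top view. Later side views agreed with the top view to within about 3 mm. No check failed.

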